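Pop the paper cover of the caliper's data printer

TASK

The caliper's data printer needs a new paper roll. With the fingertips, press the ribbed pad at the front edge of its paper cover down once until the push-push latch lets go, then draw back, let the cover spring up and leave it standing fully open. Do not push the risen cover down again, press none of the printer's keys, do not shift or lift the printer, and leave the roll, stamp, caliper and tray around it where they are.

Things in the scene. Friction and masses are not known exactly. Their poses are not given: they have to be found in the camera images.
- printer: Data printer: light grey plastic desk unit, 200 mm deep (x), 100 wide (y), 75 high, 0.6 kg, loose on four rubber feet. Origin: centre of its underside on the desk; x points from the key side (front) to the hinge side (back), z up. The front 87 mm is a key console 50 mm high; behind it, from x = -13 mm, lies the paper bay under a cream cover.
- cover_pad (a point): Where to press: centre of the dark ribbed pad (24 mm along x, 56 wide) on the cream paper cover. Cover shut: x = +2 mm, y = 0, 76 mm above the desk in the printer's frame. Axes of the cover, z out of its top. The cover's front edge is 15 mm in front of it, its sides 50 mm to either side, the hinge 90 mm behind. The top is flat and nothing around it stands higher.
- cover (a joint): Cover hinge at its back edge, rad: 0 shut and latched, 1.40 fully open (steeply up), negative pressed in. Sprung to open, held by a push-push latch: 2 to 3 N at the pad moves it; pressed 5 mm down or more the latch lets go (end stop 7 mm down), and as the finger draws back the cover swings up in 1 to 2 s and stays. A shorter press leaves it latched; pushing it shut latches it again.
- key_data (a joint): Large blue key, 36 by 34 mm, on the console at x = -52 mm, y = -20 mm in the printer's frame, top at 54.5 mm above the desk: 0 up, 0.0025 m pressed down. To be left alone.
- key_feed (a joint): White key, 18 by 24 mm, at x = -66 mm, y = +24 mm in the printer's frame, top at 54.5 mm: 0 up, 0.0025 m down. To be left alone.
- key_clear (a joint): Orange key, 18 by 24 mm, at x = -38 mm, y = +24 mm in the printer's frame, top at 54.5 mm: 0 up, 0.0025 m down. To be left alone.
- roll: Spare white paper roll standing on end in front of the printer, 45 mm in diameter, 57 mm high; origin at the centre of its underside.
- stamp: Inspection stamp standing upright in front of the printer, black foot 26 mm in diameter, wooden handle, 68 mm high; origin at the centre of its underside.
- caliper: Digital caliper lying flat beside the printer on its -y side, 225 mm long along its x, jaws to 45 mm on its +y side, black reading head 14 mm high; origin under the beam, 60 mm from the jaw end.
- tray: Blue plastic tray with three gold springs beside the printer on its +y side, 120 by 80 mm, 22 mm high; origin at the centre of its underside.
Not all that is in view belongs to the job. Of the things that look like the printer, take the one that is nearest to the robot's base at the start.

How it is judged:
By the outcome, as a careful person would: the job done as asked, in the order asked, and still so for the second after the job is handed in, with the robot touching nothing.
It also fails if it takes over 32 s, if anything falls off the work surface, if the arm or the gripper's body presses on something with over 40 N, if the wrist force passes 120 N, or if a joint passes its speed limit or range.

ROBOT

A 6-joint arm with a two-finger parallel gripper is mounted at the origin on the work surface. World frame = base frame: x ahead of the robot, y to its left, z up, the work surface at z = 0. Lengths are in m, angles in rad, forces in N, time in s.
With the tool pointing down it reaches from about 0.35 to 0.85 m from the base axis. Payload 8.1 kg.
Tool frame: the origin (TCP) lies at the centre of the arm's flange, where the gripper is bolted on; the fingertips stand 186 mm ahead of it and the grasp point (between the pads) lies 167 mm ahead of it; z points along the fingers, y is the direction in which the jaws open and shut (so a half turn about z gives the same grasp; the last joint's range is limited). The gripper opens to 93 mm and grips with 3 to 60 N. Pads are 15 mm wide; open, the fingers measure 128 mm over their backs; the gripper's body (75 mm by 188 mm) begins 65 mm behind the grasp point.
Start: joints at [1.242, 0.13, 1.488, -0, 1.523, -0.085], TCP at [0.145, 0.582, 0.405] pointing down, gripper open.
Joint ranges: [-2.96, 2.96], [-0.89, 2.26], [0.02, 2.5], [-1.34, 4.48], [0, 2.73], [-2.66, 2.66]. Speed limits (rad/s): [2.39, 2.39, 2.79, 3.14, 3.14, 3.14].

INTERFACE

Orientations are given as a rotation vector (axis times angle).
In Python, from plant import robot, viewer, order gives the robot as it stands.
- The arm moves only by the tool apply_moves, never from a script. Its argument "deltas" is a list of rows, each a list of 3 entries, a list of its own where there are three numbers: the finger opening in mm, from 0 to 93, then the shift along the tool's x, y, z in mm, then the turn about the tool's z in rad. In form: [[grip, [dx, dy, dz], yaw], ...]. A call has 1 to 5 rows; each row shifts and turns the commanded pose from where the row before left it, along the tool's axes as they then stand; what a row does not reach is not made up. A row lasts 1/8 s, in which the tool goes at most 62.5 mm and 10.7 degrees, less where a joint would pass 70% of its speed; a pose out of reach is approached as far as the arm can. A call is refused whole if a number of a shift passes 62.5 or a number of a turn 0.188, either way. A call with a gripper value outside its range is refused whole. The fingers move at their own pace and stop on an object; "grip_force" is the grip in N (left out, the last holds). Time passes only in rows, so rows that do not move let the fingers close. It gives the time, the measured TCP pose, the force and the opening at its end, in the units of the state.
- robot.read_state(): the state, without advancing time (a new reading comes with each control period).
- viewer.read_camera(name): name is "scene" or "top" or "wrist"; returns the picture (420x560x3 uint8, blue, green, red); there is no depth.
- viewer.get_calibration(name): a dict with "fx", "fy", "cx", "cy" (pixels), "R" (3x3) and "t" (3): a world point X has camera coordinates R X + t. Camera axes: x right, y down, z forward; pixel columns grow to the right and rows downward; lengths in m; the calibration is good to about 2 mm. A picture is of the moment at which its call begins: read the wrist's pose just before it. get_calibration takes no time and is no camera call; for the wrist camera it gives the pose at the moment of the call.
- order.close_job(): hands the job in, once; it reports no verdict.
The state is a dict: "t": time; "q": joint angles; "dq": joint speeds; "joint_torque": joint torques, N m; "tool_pos": TCP position; "orientation": TCP orientation; "force": force on the tool from outside, world axes, zero at the start; "wrist_torque": the same for the moment, N m; "opening": finger opening in m.
Only numpy, scipy, OpenCV 4.12 (cv2) and the standard library are available. Lean on these libraries where they do the work, as an engineer would, in place of code of your own. Each camera call takes 0.05 s, during which the arm holds its last target. There are 200 camera calls.

## Working session

There is one attempt and no reset: what is moved stays moved. The work goes in short steps, Python scripts to look and compute and a tool call to move; the robot and the scene stay as the last step left them, time stands still between calls to the robot, and variables do not carry over. Pictures are saved under pics/ and viewed, about 8 in all and at most 12, crops included, and the job is handed in when it is done.

Besides the shell and the picture viewer there is one more tool, called after "Call:" as name([rows], argument=value, ...), one row to a line, values as JSON. apply_moves: Moves the arm, as the interface text tells. Its arguments: {"type":"object","properties":{"deltas":{"type":"array"},"grip_force":{"type":"number"}},"required":["deltas"]}

```bash
mkdir -p pics; python3 - <<'E'
from plant import robot, viewer
import cv2,numpy as np
s=robot.read_state();print(s['t'],s['tool_pos'],s['orientation'],s['opening'])
for n in("scene","top"):
    cv2.imwrite(f"pics/{n}0.png",viewer.read_camera(n));c=viewer.get_calibration(n);print(n,c['fx'],c['cx'],c['cy'],np.round(c['R'],3).tolist(),c['t'])
E
```

```text
0.0 [0.14474453 0.58205311 0.40367036] [-3.81963769e-01 -3.11788604e+00  2.84361842e-03] 0.09310670713511866
scene 430.24679209467786 281.2028260118343 212.47162093209442 [[-0.554, 0.832, 0.003], [0.67, 0.449, -0.591], [-0.494, -0.326, -0.806]] [ 0.31108942 -0.35068526  1.177822  ]
top 389.2040097533203 273.8447461224215 215.51015188415658 [[-0.064, -0.998, 0.002], [-0.972, 0.062, -0.228], [0.227, -0.017, -0.974]] [0.04063396 0.60771546 0.89876819]
```

View pics/scene0.png

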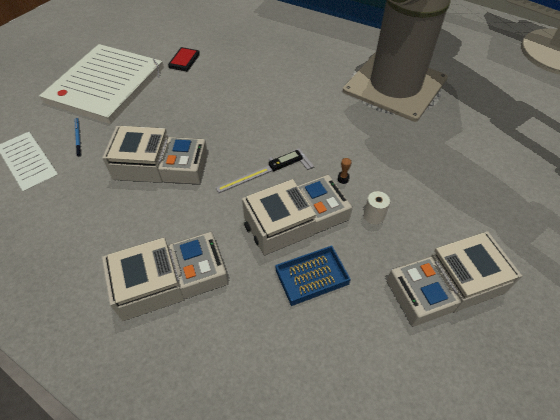

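View pics/top0.png

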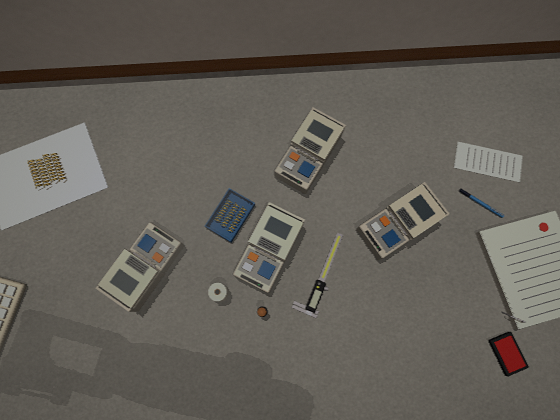

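The scene view shows four lookalike printers. The one at top-view (268,248), scene (295,212), has the roll, stamp, caliper and tray around it. Its pad is at about top (265,242), scene (298,198). I'll measure the pad and keys and check the distances to the base.

```bash
cat > h.py <<'E'
import numpy as np,cv2
from plant import robot, viewer
def ray(c,u,v,z):
    R,t=np.array(c['R']),np.array(c['t']); o=-R.T@t
    d=R.T@np.array([(u-c['cx'])/c['fx'],(v-c['cy'])/c['fy'],1]); return (o+d*(z-o[2])/d[2])
def blobs(im,win,lo,hi,amin=15):
    x0,y0,x1,y1=win; hsv=cv2.cvtColor(im,cv2.COLOR_BGR2HSV)[y0:y1,x0:x1]
    m=cv2.inRange(hsv,lo,hi); n,l,st,ce=cv2.connectedComponentsWithStats(m)
    return [(ce[i]+[x0,y0],st[i,4],np.argwhere(l==i)[:,::-1]+[x0,y0]) for i in range(1,n) if st[i,4]>=amin]
BLUE=((100,120,40),(125,255,255)); ORG=((5,130,90),(22,255,255))
E
python3 - <<'E'
from h import *
for n,win in(("top",(230,195,310,295)),("scene",(235,170,355,255))):
    im=cv2.imread(f"pics/{n}0.png");c=viewer.get_calibration(n)
    for nm,b,z in(("blue",BLUE,.0545),("org",ORG,.0545)):
        for ce,a,_ in blobs(im,win,*b): print(n,nm,ce.round(1),a,ray(c,*ce,z).round(4))
    if n=="top":
        for p in((320,147),(265,243),(402,220),(144,262)): print(p,ray(c,*p,.07).round(3),np.hypot(*ray(c,*p,.07)[:2]).round(3))
    x0,y0,x1,y1=win;cv2.imwrite(f"pics/{n}crop.png",cv2.resize(im[y0:y1,x0:x1],None,fx=6,fy=6,interpolation=cv2.INTER_CUBIC))
a=cv2.imread("pics/topcrop.png");cv2.imwrite("pics/topcrop.png",a)
E
```

```text
top blue [239.8 222. ] 184 [0.6015 0.0881 0.0545]
top blue [267.3 270.3] 134 [0.4761 0.0263 0.0545]
top org [252.7 256.4] 66 [0.5125 0.0601 0.0545]
(320, 147) [ 0.784 -0.13   0.07 ] 0.794
(265, 243) [0.541 0.028 0.07 ] 0.542
(402, 220) [ 0.577 -0.315  0.07 ] 0.658
(144, 262) [0.514 0.323 0.07 ] 0.607
scene blue [315.5 189.4] 216 [0.4799 0.0306 0.0545]
scene blue [324.3 251.4] 146 [0.5984 0.121  0.0545]
scene org [319.8 207.1] 92 [0.5144 0.0613 0.0545]
```

View pics/topcrop.png

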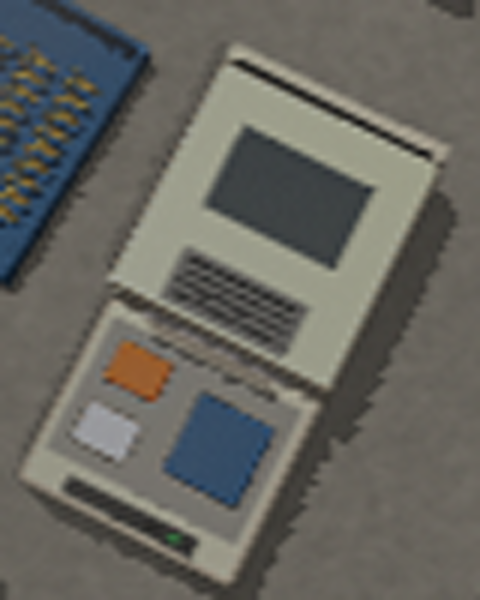

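The nearest printer is at 0.54 m, against 0.61 m or more for the others. The keys give yaw of about -30° and a pad at about (0.535, 0.019). The crop has the pad centre at about (269.3, 245.2) in the top view. I'll move above it with the fingers shut.

Call:
apply_moves([
  [0,[-45,-40,0],0],
  [0,[-45,-40,0],0],
  [0,[-45,-40,0],0],
  [0,[-45,-40,0],0],
  [0,[-45,-40,0],0],
], grip_force=10)

```text
t: 0.72
tool_pos: [0.3155, 0.3321, 0.4044]
orientation: [-0.381, -3.118, 0.0]
force: [0.2, 0.8, 0.5]
opening: 0.0474
```

Call:
apply_moves([
  [0,[-45,-40,0],0],
  [0,[-45,-40,0],0],
  [0,[-45,-40,0],0],
  [0,[-45,-40,0],0],
  [0,[0,0,0],0.14],
])

```text
t: 1.35
tool_pos: [0.4525, 0.1316, 0.4042]
orientation: [-0.61, -3.081, 0.002]
force: [0.1, 0.9, -0.8]
opening: 0.0011
```

Call:
apply_moves([
  [0,[0,0,0],0.14],
  [0,[0,0,0],0],
  [0,[0,0,0],0],
])

```text
t: 1.72
tool_pos: [0.4508, 0.1353, 0.4045]
orientation: [-0.808, -3.036, 0.0]
force: [0.6, 0.7, -0.3]
opening: 0.0004
```

```bash
cat > m.py <<'E'
import sys
from h import *
from scipy.spatial.transform import Rotation as Ro
s=robot.read_state();R=Ro.from_rotvec(s['orientation']).as_matrix();p=s['tool_pos']
print(s['t'],p.round(4),'R',R.round(3).tolist(),'F',np.round(s['force'],1),s['opening'])
g=np.array([.535,.019,.076]);tip=p+R@[0,0,.186];print('tip',tip.round(4),'to pad, tool mm',(R.T@(g-tip)*1000).round(1))
c=viewer.get_calibration('wrist');im=viewer.read_camera('wrist');cv2.imwrite(f'pics/{sys.argv[1]}.png',im)
X=np.array(c['R'])@g+c['t'];print('pad px',c['fx']*X[0]/X[2]+c['cx'],c['fy']*X[1]/X[2]+c['cy'])
for nm,b in(("blue",BLUE),("org",ORG)):
    for ce,a,_ in blobs(im,(0,0,560,420),*b,150): print(nm,ce.round(),a,ray(c,*ce,.0545).round(4))
ct=viewer.get_calibration('top');print('pad by top',ray(ct,269.3,245.2,.076).round(4))
E
python3 m.py w1
```

```text
1.725 [0.4508 0.1353 0.4045] R [[-0.868, 0.497, -0.0], [0.497, 0.868, -0.0], [0.0, -0.0, -1.0]] F [ 0.6  0.7 -0.3] 0.0004335592384690466
tip [0.4507 0.1353 0.2185] to pad, tool mm [-130.9  -58.9  142.5]
pad px 227.94494159079503 321.7834529929785
blue [517. 193.] 1026 [0.5629 0.3204 0.0545]
blue [208. 262.] 913 [0.4771 0.0285 0.0545]
blue [357. 282.] 1001 [0.5718 0.1477 0.0545]
org [475. 173.] 451 [0.5243 0.2927 0.0545]
org [246. 274.] 158 [0.5073 0.054  0.0545]
org [280. 350.] 186 [0.6041 0.038  0.0545]
org [293. 352.] 206 [0.6124 0.0493 0.0545]
org [333. 412.] 1158 [0.7073 0.0488 0.0545]
org [396. 412.] 192 [0.7431 0.1121 0.0545]
org [422. 413.] 248 [0.7589 0.1375 0.0545]
pad by top [0.5344 0.0176 0.076 ]
```

View pics/w1.png

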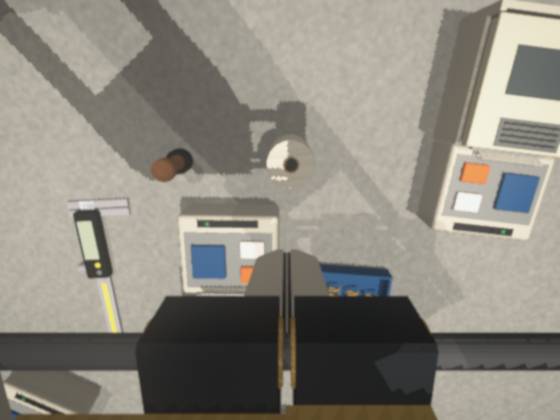

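The wrist view shows the printer's keys at (208,262) and (250,265), square with the gripper, while the fingers hide the pad. The blue key agrees within 2 mm across all three cameras. Next I go over the pad and down to about 20 mm above it.

Call:
apply_moves([
  [0,[-33,-15,0],0],
  [0,[-33,-15,0],0],
  [0,[-33,-15,0],0],
  [0,[-32,-14,40],0],
  [0,[0,0,40],0],
])

```text
t: 2.4
tool_pos: [0.536, 0.0169, 0.3242]
orientation: [0.813, 3.033, -0.0]
force: [0.9, 0.7, -0.6]
opening: 0.0004
```

Call:
apply_moves([
  [0,[0,0,40],0],
  [0,[0,0,0],0],
  [0,[0,0,0],0],
])

```text
t: 2.78
tool_pos: [0.5354, 0.0188, 0.2863]
orientation: [0.811, 3.033, 0.0]
force: [0.4, -0.9, 0.2]
opening: 0.0007
```

```bash
python3 m.py w2|head -2; python3 - <<'E'
from h import *
a=viewer.read_camera('top')[185:305,210:330];b=viewer.read_camera('scene')[150:270,230:370]
cv2.imwrite('pics/c2.png',np.hstack([cv2.resize(a,(360,360)),cv2.resize(b,(420,360))]))
E
```

```text
2.775 [0.5354 0.0188 0.2863] R [[-0.867, 0.499, 0.002], [0.499, 0.867, -0.0], [-0.001, 0.001, -1.0]] F [ 0.4 -0.9  0.2] 0.0006911680183208596
tip [0.5357 0.0187 0.1003] to pad, tool mm [ 0.7 -0.1 24.3]
```

View pics/c2.png

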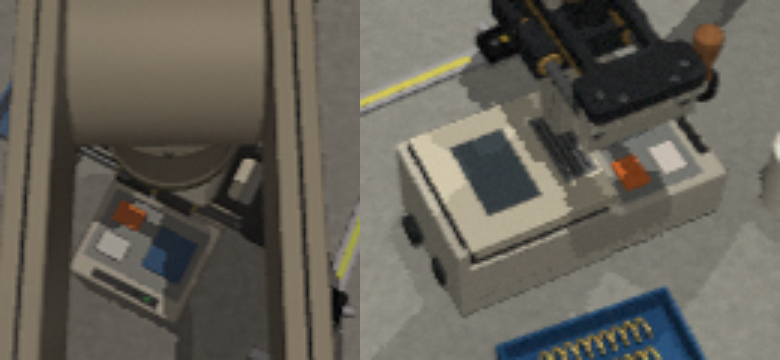

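The fingertips stand over the pad, 24 mm up; in the right half the pad is at about (560,150), just under them. I'll go down in steps, watching force and height.

Call:
apply_moves([
  [0,[0,0,10],0],
  [0,[0,0,8],0],
  [0,[0,0,4],0],
  [0,[0,0,0],0],
])

```text
t: 3.42
tool_pos: [0.5346, 0.0185, 0.2621]
orientation: [-0.813, -3.033, 0.0]
force: [-0.5, -0.3, -0.1]
opening: 0.0005
```

Call:
apply_moves([
  [0,[0,0,2],0],
  [0,[0,0,2],0],
  [0,[0,0,2],0],
  [0,[0,0,0],0],
])

```text
t: 3.92
tool_pos: [0.5349, 0.0185, 0.2567]
orientation: [0.813, 3.034, 0.0]
force: [-1.3, 0.6, 2.1]
opening: 0.0003
```

Contact: 2.1 N at about 5.3 mm down. One more millimetre for margin, short of the stop.

Call:
apply_moves([
  [0,[0,0,1.0],0],
  [0,[0,0,0],0],
])

```text
t: 4.18
tool_pos: [0.5349, 0.0185, 0.2558]
orientation: [0.813, 3.034, 0.0]
force: [-0.2, 0.5, 2.7]
opening: 0.0004
```

Call:
apply_moves([
  [0,[0,0,0.6],0],
  [0,[0,0,0],0],
])

```text
t: 4.42
tool_pos: [0.5349, 0.0186, 0.2551]
orientation: [0.813, 3.034, 0.0]
force: [-0.4, -0.8, 2.3]
opening: 0.0005
```

6.9 mm down with no end-stop force. Now I draw back fast, up and towards the front (tool +x).

Call:
apply_moves([
  [0,[0,0,-50],0],
  [0,[20,0,-55],0],
  [0,[35,0,-50],0],
  [0,[45,0,-40],0],
  [0,[45,0,-20],0],
])

```text
t: 5.05
tool_pos: [0.4083, 0.0915, 0.4728]
orientation: [0.813, 3.031, 0.002]
force: [0.3, 0.3, 0.3]
opening: 0.0007
```

Call:
apply_moves([
  [0,[30,30,0],0],
  [0,[0,50,0],0],
  [0,[0,50,0],0],
  [0,[0,50,0],0],
  [0,[0,50,0],0],
])

```text
t: 5.68
tool_pos: [0.499, 0.3068, 0.4698]
orientation: [0.813, 3.034, -0.0]
force: [0.3, 0.0, 0.1]
opening: 0.0005
```

Call:
apply_moves([
  [0,[0,50,0],0],
  [0,[0,50,0],0],
  [0,[0,0,0],0],
  [0,[0,0,0],0],
  [0,[0,0,0],0],
])

```text
t: 6.3
tool_pos: [0.5481, 0.3909, 0.4713]
orientation: [0.814, 3.033, 0.001]
force: [0.2, 0.5, 0.2]
opening: 0.0004
```

```bash
python3 - <<'E'
from h import *
print(robot.read_state()['t'])
T=viewer.read_camera('top');S=viewer.read_camera('scene')
cv2.imwrite('pics/top3.png',T);cv2.imwrite('pics/scene3.png',S)
cv2.imwrite('pics/c3.png',np.hstack([cv2.resize(T[185:305,210:330],(360,360)),cv2.resize(S[130:270,230:370],(360,360))]))
for n,im,win in(("top",T,(230,195,310,295)),("scene",S,(235,170,355,255))):
    c=viewer.get_calibration(n)
    for nm,b in(("blue",BLUE),("org",ORG)):
        for ce,a,_ in blobs(im,win,*b): print(n,nm,ce.round(1),a)
E
```

```text
6.3
top blue [240.4 221. ] 202
top blue [232.9 218.8] 15
top blue [266.4 269.7] 174
top org [252.8 256.4] 67
scene blue [315.5 189.4] 216
scene blue [324.3 251.4] 146
scene org [319.7 207.1] 93
```

View pics/c3.png

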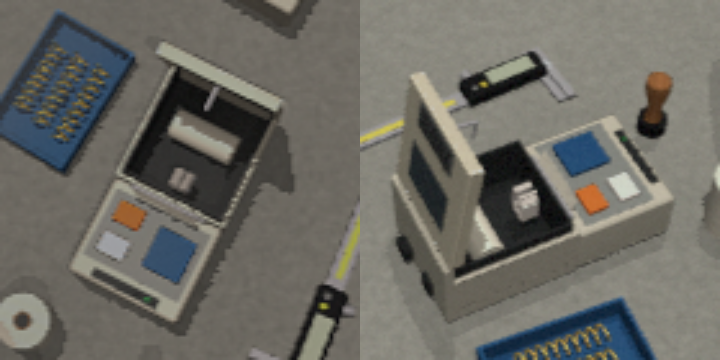

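The cover stands up steeply (right half, 440,170), and the keys and tray have not moved in the scene image. I'll let another second pass and check that the cover has stopped moving.

Call:
apply_moves([
  [0,[0,0,0],0],
  [0,[0,0,0],0],
  [0,[0,0,0],0],
  [0,[0,0,0],0],
  [0,[0,0,0],0],
])

```text
t: 7.02
tool_pos: [0.5484, 0.3919, 0.47]
orientation: [-0.813, -3.034, 0.0]
force: [0.7, 0.1, -0.3]
opening: 0.0003
```

Call:
apply_moves([
  [0,[0,0,0],0],
  [0,[0,0,0],0],
  [0,[0,0,0],0],
  [0,[0,0,0],0],
  [0,[0,0,0],0],
])

```text
t: 7.65
tool_pos: [0.5484, 0.3918, 0.4701]
orientation: [0.813, 3.034, -0.0]
force: [0.6, -0.1, -0.0]
opening: 0.0006
```

```bash
python3 - <<'E'
from h import *
S=viewer.read_camera('scene');s=robot.read_state()
d=cv2.absdiff(S,cv2.imread('pics/scene3.png')).max(2)[130:270,230:400];print('change since 6.3s',(d>40).sum())
d=cv2.absdiff(S,cv2.imread('pics/scene0.png')).max(2)
for n,(x0,y0,x1,y1) in dict(roll=(360,188,395,228),stamp=(335,152,358,188),cal=(215,148,258,195),tray=(272,245,355,305),console=(310,175,355,225)).items(): print(n,(d[y0:y1,x0:x1]>40).sum())
print(s['t'],np.round(s['force'],1))
E
```

```text
change since 6.3s 0
roll 0
stamp 0
cal 211
tray 0
console 38
7.7 [ 0.2 -0.3  0.6]
```

```bash
python3 - <<'E'
from h import *
from plant import order
S=viewer.read_camera('scene')
d=cv2.absdiff(S,cv2.imread('pics/scene0.png')).max(2)
print('cal head',(d[145:172,272:318]>40).sum(),'beam',(d[170:195,212:240]>40).sum()); print('console px',np.argwhere(d[175:225,310:355]>40)[:,::-1].mean(0)+[310,175])
print(order.close_job())
E
```

```text
cal head 0 beam 0
console px [311.84615385 215.97435897]
the job is handed in; nothing more can be done
None
```

The paper cover is unlatched and standing open, and I handed the job in at about 7.8 s. I pressed the pad of the nearest printer once with closed fingertips, to about 6.9 mm at 2–3 N. Then I drew back up and forward and parked the arm clear.

**Cover:** it stands steeply up in the pictures at 6.3 s, and the scene picture showed no change in it by 7.7 s. I judged "fully open" by eye and did not measure the hinge angle.

**Surroundings:** the scene pictures from before and after show no change at the roll, stamp, tray, caliper head or the end of the caliper's beam. The orange and blue keys are in the same pixels.

**Checks that disagreed:**
- The wider caliper window showed 211 changed pixels. I put this down to the risen cover standing in front of the caliper.
- The console window showed 38 changed pixels at about (312, 216), at the cover's old front edge. I put these down to the cover having opened.
- In the top view the blue key's outline shifted by about 1 pixel. I think this is lighting, as the scene view showed no shift.

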